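# Sort the brass and steel watchmaker's blocks

## Robot

A 7-joint arm with a two-finger parallel gripper is mounted at the origin on the work surface. World frame = base frame: x ahead of the robot, y to its left, z up, the work surface at z = 0. Lengths are in m, angles in rad, forces in N, time in s.
With the tool pointing down it reaches from about 0.425 to 0.875 m from the base axis. Payload 4.7 kg.
Tool frame: the origin (TCP) lies midway between the tips of the shut fingers; the grasp point (between the pads) lies 19 mm behind it (ctrl.grip_point_offset is the distance from the TCP to the grasp point, in m); z points along the fingers, y is the line along which they close (so a half turn about z gives the same grasp; the last joint's range is limited). The gripper opens to 87 mm and grips with 3 to 60 N. Pads are 19 mm wide; open, the fingers measure 117 mm over their backs; the gripper's body (75 mm by 190 mm) begins 51 mm behind the grasp point.
Start: joints at [1.155, 0.321, -0.07, 1.45, 0.023, 1.371, -0.057], TCP at [0.271, -0.591, 0.223] pointing down, gripper open.
Joint ranges: [-2.86, 2.86], [-0.3, 2.09], [-1.38, 1.24], [0.06, 2.45], [-1.56, 4.7], [0.09, 2.05], [-2.69, 2.69]. Speed limits (rad/s): [2.57, 2.57, 3.14, 3.14, 3.14, 3.14, 3.14].

## Interface

Orientations are given as a rotation vector (axis times angle).
In Python, from bench import ctrl gives the robot as it stands. The module is installed in compiled form; this text tells all that it offers.
- The arm moves only by the shell command python3 -m handwheel 'ROWS' [OPENING] [FORCE]. ROWS is JSON, a list of rows, each an object of numbers: "x", "y", "z": the shift along the tool's x, y, z in m; "wx", "wy", "wz": the turn, a rotation vector about the tool's x, y, z in degrees. A call has 1 to 10 rows; each row is the pose to reach, as a shift and turn from the pose commanded when the call began, along the tool's axes at that moment; what a row does not reach only later rows make up. A row lasts 1/12 s, in which the tool goes at most 41.7 mm and 7.16 degrees, less where a joint would pass 70% of its speed; a pose out of reach is approached as far as the arm can. A call with a gripper value outside its range is refused whole. OPENING is the finger opening in m, from 0 to 0.087, set as the call begins (- or left out, the last holds). The fingers move at their own pace and stop on an object; FORCE is the grip in N (left out, the last holds). Time passes only in rows, so rows that repeat a pose let the fingers close. It gives the time, the measured TCP pose, the force, the opening and the grip force at its end, in the units of the state.
- ctrl.get_state(): the state, without advancing time (a new reading comes with each control period).
- ctrl.get_image(name): name is "scene" or "top" or "wrist"; returns a dict with "image" (420x560x3 uint8, red, green, blue), "K" (3x3 intrinsics, pixels), "world_to_cam" (4x4, takes a point from world to camera coordinates); the wrist camera has in their place "hand_eye" (4x4, takes a point from camera to tool coordinates, whose origin is the TCP and whose axes are the flange's). Camera axes: x right, y down, z forward; pixel columns grow to the right and rows downward; lengths in m; the calibration is good to about 2 mm. The wrist camera is an equidistant fisheye: a pixel r from the principal point sees the ray r / f radians off the axis. A picture is of the moment at which its call begins: read the wrist's pose just before it. There is no depth.
- ctrl.close_job(): hands the job in; it is judged then, once.
The state is a dict: "time": time; "joint_positions": joint angles; "qd": joint speeds; "joint_torque": joint torques, N m; "position": TCP position; "tool_rot": TCP orientation; "ft_force": force on the tool from outside, world axes, zero at the start; "torque": the same for the moment, N m; "grip_width": opening from 0.0 (shut) to 1.0 (fully open); "grip_force": force on a finger pad.
Only numpy, scipy, OpenCV 4.12 (cv2) and the standard library are available. Lean on these libraries where they do the work, as an engineer would, in place of code of your own. Each camera call takes 0.05 s, during which the arm holds its last target. There are 200 camera calls.

## Task

Tidy the watchmaker's bench: put the round brass block in the round white dish and the square steel block in the square wooden tray. Set each one down gently, standing upright on the container's floor and without dropping it.

Things in the scene. Friction and masses are not known exactly. Their poses are not given: they have to be found in the camera images.
- brass_center (a point): Riveting block of bare, gold-coloured brass: an upright round cylinder, 34 mm in diameter and 40 mm tall, 0.2 to 0.4 kg, with small dark holes in its flat top. It stands on the green bench mat. The point is its centre, 20 mm above its underside; z is up along its axis.
- steel_center (a point): Bench block of bare, silver-grey steel: upright, 32 x 32 mm square seen from above and 40 mm tall, 0.2 to 0.45 kg, with four small dark holes in its flat top. It stands on the green bench mat. The point is its centre, 20 mm above its underside; x and y are square to its flat sides, z is up.
- dish_in (a point): Round, open white ceramic dish, fixed to the bench: 150 mm across and 26 mm high outside, rim wall 4 mm, flat floor 5 mm thick and about 134 mm across. The point is the middle of the floor's upper face (5 mm above the bench); z is up.
- tray_in (a point): Square, open tray of pale wood, fixed to the bench: 150 x 150 mm and 26 mm high outside, walls 4 mm, so 142 x 142 mm inside. The point is the middle of its floor's upper face (4 mm above the bench); x and y are square to its walls, z is up.
There are look-alikes about, which are no part of the job. Of the things that look like the part that bears brass_center, take the one that is farthest to the robot's right at the start.

How it is judged:
By the outcome, as a careful person would: the job done as asked, in the order asked, and still so for the second after the job is handed in, with the robot touching nothing.
It also fails if it takes over 58 s, if anything falls off the work surface, if the arm or the gripper's body presses on something with over 40 N, if the wrist force passes 120 N, or if a joint passes its speed limit or range.

## Working session

There is one attempt and no reset: what is moved stays moved. The work goes in short steps, Python scripts to look and compute and a shell command to move; the robot and the scene stay as the last step left them, time stands still between calls to the robot, and variables do not carry over. Pictures are saved under pics/ and viewed, at most 10 in all, crops included, and the job is handed in when it is done.

```bash
mkdir -p pics; python3 - <<'E'
from bench import ctrl
import cv2,numpy as np
s=ctrl.get_state();print(s['position'],s['tool_rot'],s['time'],ctrl.grip_point_offset)
for n in ['scene','top']:
    d=ctrl.get_image(n);np.savez(n+'.npz',**d);cv2.imwrite(f'pics/{n}.png',d['image'][:,:,::-1]);print(d['K'],d['world_to_cam'])
E
```

```text
[ 0.27056375 -0.59040182  0.22147472] [-3.06754042e+00 -6.69527649e-01  7.83927503e-04] 0.0 0.0187
[[407.36743402   0.         280.48494211]
 [  0.         407.36743402 209.33413491]
 [  0.           0.           1.        ]] [[-0.11775106  0.99301119 -0.00796678  0.04711544]
 [ 0.7201809   0.07986977 -0.68917363 -0.35392039]
 [-0.68372082 -0.08688845 -0.72455244  1.31997208]
 [ 0.          0.          0.          1.        ]]
[[488.69523051   0.         285.99843569]
 [  0.         488.69523051 207.88409921]
 [  0.           0.           1.        ]] [[ 0.02280556 -0.99962435  0.01520054 -0.00786261]
 [-0.98824205 -0.02483999 -0.15086626  0.53087388]
 [ 0.15118717 -0.01158122 -0.98843731  1.14665332]
 [ 0.          0.          0.          1.        ]]
```

View pics/top.png

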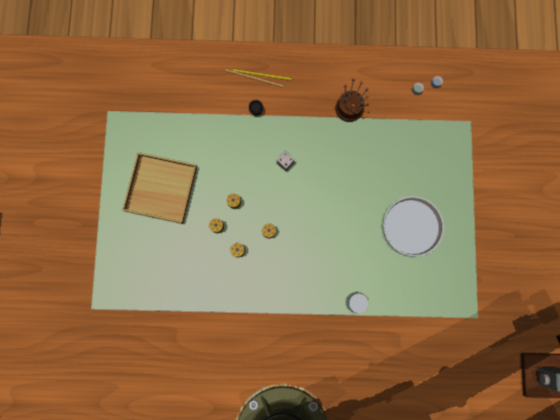

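View pics/scene.png

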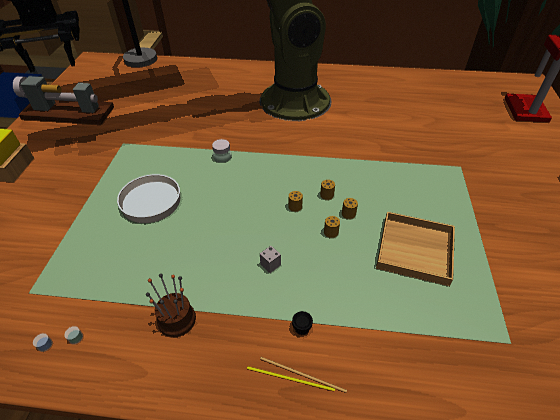

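The top view shows four brass cylinders, at (234,201), (217,226), (238,250) and (270,231). The steel block is at (286,160), the tray at (161,188) and the dish at (413,226). The robot's right is image right (-y), so (270,231) fits the description. I'll confirm it in a crop and measure.

```bash
cat > h.py <<'E'
import numpy as np,cv2
def ray(n,px,z):
    d=np.load(n+'.npz');M=d['world_to_cam'];R=M[:3,:3];c=-R.T@M[:3,3]
    v=R.T@np.linalg.inv(d['K'])@np.array([px[0],px[1],1.]);return c+v*(z-c[2])/v[2]
def proj(n,p):
    d=np.load(n+'.npz');M=d['world_to_cam'];q=d['K']@(M[:3,:3]@np.array(p)+M[:3,3]);return q[:2]/q[2]
E
python3 - <<'E'
from h import *
im={n:np.load(n+'.npz')['image'] for n in('top','scene')}
c=[cv2.resize(im['top'][140:270,190:320],(390,390),interpolation=cv2.INTER_CUBIC),cv2.resize(im['scene'][165:295,255:385],(390,390),interpolation=cv2.INTER_CUBIC)]
cv2.imwrite('pics/crop.png',np.hstack(c)[:,:,::-1])
for n in im:
    hsv=cv2.cvtColor(im[n],cv2.COLOR_RGB2HSV);print(n)
    m={'brass':cv2.inRange(hsv,(12,110,60),(32,255,255)),'mat':cv2.inRange(hsv,(35,25,60),(90,255,255))}
    mat=m['mat'];hull=np.zeros_like(mat);k=max(cv2.findContours(mat,0,2)[0],key=cv2.contourArea);cv2.fillPoly(hull,[cv2.convexHull(k)],255)
    non=cv2.bitwise_and(cv2.erode(hull,np.ones((5,5))),~mat)
    for k in cv2.findContours(non,0,2)[0]:
        if cv2.contourArea(k)<60: continue
        x,y,w,h=cv2.boundingRect(k);(cx,cy),sz,a=cv2.minAreaRect(k);mm=np.zeros_like(mat);cv2.drawContours(mm,[k],-1,255,-1)
        print((x,y,w,h),np.round((cx,cy,*sz,a),1),'rgb',np.round(cv2.mean(im[n],mm)[:3]), 'z0',ray(n,(cx,cy),0).round(4)[:2],'z20',ray(n,(cx,cy),.02).round(4)[:2],'z40',ray(n,(cx,cy),.04).round(4)[:2])
E
```

```text
top
(348, 293, 21, 20) [358.  302.5  19.   20.   90. ] rgb [164. 168. 170.] z0 [ 0.3075 -0.177 ] z20 [ 0.3082 -0.1738] z40 [ 0.3089 -0.1706]
(229, 242, 16, 17) [236.5 250.   16.   15.   90. ] rgb [152. 131.  75.] z0 [0.4285 0.1245] z20 [0.4273 0.1228] z40 [0.426 0.121]
(261, 223, 16, 16) [268.5 230.   14.8  14.8  45. ] rgb [150. 125.  67.] z0 [0.4802 0.0467] z20 [0.4781 0.0463] z40 [0.476  0.0458]
(208, 218, 16, 16) [215.5 225.5  15.   15.   90. ] rgb [146. 124.  67.] z0 [0.4882 0.1791] z20 [0.486  0.1765] z40 [0.4837 0.1738]
(383, 196, 61, 61) [413.  226.   60.8  59.   63.4] rgb [164. 167. 170.] z0 [ 0.4991 -0.3151] z20 [ 0.4967 -0.3096] z40 [ 0.4943 -0.3041]
(226, 193, 15, 16) [233.  200.5  15.   14.   90. ] rgb [143. 117.  61.] z0 [0.5525 0.138 ] z20 [0.5492 0.1361] z40 [0.5459 0.1341]
(122, 152, 75, 72) [159.3 187.3  64.6  61.7  12.5] rgb [160. 131.  81.] z0 [0.5814 0.3247] z20 [0.5776 0.3197] z40 [0.5738 0.3146]
(277, 151, 17, 19) [285.5 160.5  14.1  14.1  45. ] rgb [139. 130. 126.] z0 [0.6593 0.0084] z20 [0.6542 0.0086] z40 [0.6491 0.0088]
scene
(293, 311, 20, 10) [302.8 315.4 
[... 437 characters left out ...]
 0.1347] z20 [0.5495 0.1337] z40 [0.5672 0.1326]
(376, 212, 79, 75) [418.4 248.6  78.7  60.6  11.9] rgb [146. 108.  61.] z0 [0.5753 0.327 ] z20 [0.5918 0.3205] z40 [0.6083 0.3141]
(342, 198, 16, 21) [349.5 208.   20.   15.   90. ] rgb [89. 65. 24.] z0 [0.4674 0.176 ] z20 [0.4869 0.1738] z40 [0.5065 0.1716]
(288, 191, 15, 21) [295.  200.9  13.4  20.6   5.7] rgb [90. 66. 24.] z0 [0.458  0.0427] z20 [0.4778 0.0442] z40 [0.4976 0.0457]
(320, 179, 15, 21) [327.2 189.   13.7  20.3   6.3] rgb [86. 63. 24.] z0 [0.4067 0.1199] z20 [0.4279 0.1193] z40 [0.4492 0.1186]
(117, 174, 63, 50) [148.6 198.5  47.4  63.6  81.3] rgb [153. 155. 153.] z0 [ 0.4894 -0.3197] z20 [ 0.5083 -0.308 ] z40 [ 0.5272 -0.2964]
```

View pics/crop.png

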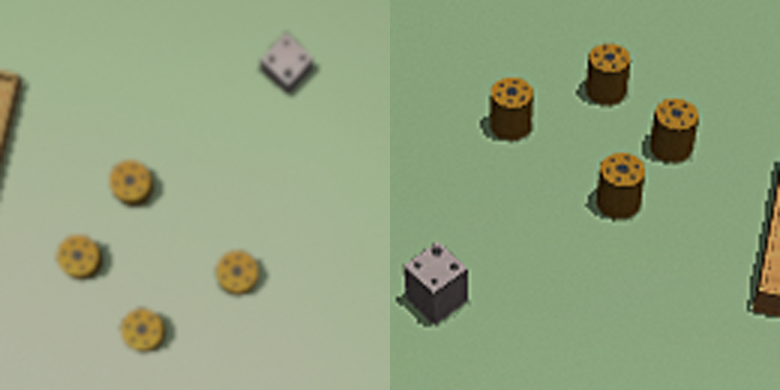

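The crop confirms it: (270,231) is a brass cylinder with holes, standing clear of the others, at world (0.478, 0.045). That is the smallest y of the four (the others are at 0.12, 0.136 and 0.176). I'll start moving towards it and square the tool to the world axes.

```bash
cat >> h.py <<'E'
from scipy.spatial.transform import Rotation as Ro
def go(x,y,z,yaw=None):
    "print tool-axis shift and wz turn to reach pointing-down pose, yaw of tool x in degrees"
    from bench import ctrl
    s=ctrl.get_state();R=Ro.from_rotvec(s['tool_rot'])
    print('t',s['time'],'pos',np.round(s['position'],4),'F',np.round(s['ft_force'],1),'grip',s['grip_width'],s['grip_force'])
    print('shift',np.round(R.inv().apply(np.array([x,y,z])-s['position']),4))
    if yaw is not None:
        a=np.radians(yaw);T=Ro.from_matrix(np.array([[np.cos(a),np.sin(a),0],[np.sin(a),-np.cos(a),0],[0,0,-1.]]))
        print('turn',np.round((R.inv()*T).as_rotvec(degrees=True),2))
E
python3 -c "from h import *;go(.478,.045,.15,0)"
python3 -m handwheel '[{"x":0.02,"y":-0.02,"wz":4},{"x":0.045,"y":-0.049,"wz":10},{"x":0.073,"y":-0.079,"wz":16},{"x":0.1,"y":-0.108,"wz":22},{"x":0.127,"y":-0.137,"wz":24.6},{"x":0.154,"y":-0.167,"wz":24.6},{"x":0.181,"y":-0.196,"wz":24.6},{"x":0.208,"y":-0.226,"wz":24.6},{"x":0.235,"y":-0.255,"wz":24.6},{"x":0.25,"y":-0.272,"wz":24.6}]' 0.087 30
python3 -c "from h import *;go(.478,.045,.15,0)"
```

```text
t 0.1 pos [ 0.2705 -0.5905  0.2216] F [ 0.8 -0.2  0.4] grip 0.9975614521908931 0.0
shift [ 0.4534 -0.4911  0.0724]
turn [-0.09  0.03 24.62]
t 0.1 pos [ 0.2705 -0.5905  0.2216] F [ 0.8 -0.2  0.4] grip 0.9975614521908931 0.0
shift [ 0.4534 -0.4911  0.0724]
turn [-0.09  0.03 24.62]invalid input at $[0]: expected keys x, y, z, wx, wy, wz
```

```bash

python3 -m handwheel '[{"x":0.02,"y":-0.02,"z":0,"wx":0,"wy":0,"wz":4},{"x":0.045,"y":-0.049,"z":0,"wx":0,"wy":0,"wz":10},{"x":0.073,"y":-0.079,"z":0,"wx":0,"wy":0,"wz":16},{"x":0.1,"y":-0.108,"z":0,"wx":0,"wy":0,"wz":22},{"x":0.127,"y":-0.137,"z":0,"wx":0,"wy":0,"wz":24.6},{"x":0.154,"y":-0.167,"z":0,"wx":0,"wy":0,"wz":24.6},{"x":0.181,"y":-0.196,"z":0,"wx":0,"wy":0,"wz":24.6},{"x":0.208,"y":-0.226,"z":0,"wx":0,"wy":0,"wz":24.6},{"x":0.235,"y":-0.255,"z":0,"wx":0,"wy":0,"wz":24.6},{"x":0.25,"y":-0.272,"z":0,"wx":0,"wy":0,"wz":24.6}]' 0.087 30
python3 -c "from h import *;go(.478,.045,.15,0)"
```

```text
time: 0.93
position: [0.3859, -0.2347, 0.2224]
tool_rot: [-3.141, -0.008, -0.0]
ft_force: [0.4, -0.2, 0.4]
grip_width: 1.001
grip_force: 0.0
t 0.9333 pos [ 0.3859 -0.2347  0.2224] F [ 0.4 -0.2  0.4] grip 1.001260027160872 0.0
shift [ 0.0935 -0.2791  0.0727]
turn [-0.05 -0.    0.3 ]
```

```bash

python3 -m handwheel '[{"x":0.01,"y":-0.03,"z":0.007,"wx":0,"wy":0,"wz":0},{"x":0.022,"y":-0.066,"z":0.017,"wx":0,"wy":0,"wz":0},{"x":0.034,"y":-0.102,"z":0.026,"wx":0,"wy":0,"wz":0},{"x":0.046,"y":-0.138,"z":0.036,"wx":0,"wy":0,"wz":0},{"x":0.058,"y":-0.174,"z":0.045,"wx":0,"wy":0,"wz":0},{"x":0.07,"y":-0.21,"z":0.055,"wx":0,"wy":0,"wz":0},{"x":0.082,"y":-0.245,"z":0.064,"wx":0,"wy":0,"wz":0},{"x":0.09,"y":-0.27,"z":0.07,"wx":0,"wy":0,"wz":0},{"x":0.093,"y":-0.279,"z":0.073,"wx":0,"wy":0,"wz":0},{"x":0.093,"y":-0.279,"z":0.073,"wx":0,"wy":0,"wz":0}]'
cat >> h.py <<'E'
def wrist(name):
    from bench import ctrl
    s=ctrl.get_state();d=ctrl.get_image('wrist');cv2.imwrite(f'pics/{name}.png',d['image'][:,:,::-1])
    d['R']=Ro.from_rotvec(s['tool_rot']).as_matrix();d['p']=s['position'];return d
def wray(d,px,z):
    K=d['K'];u=np.array([(px[0]-K[0,2])/K[0,0],(px[1]-K[1,2])/K[1,1]]);t=np.linalg.norm(u)
    v=np.r_[u/t*np.sin(t),np.cos(t)];H=d['hand_eye'];v=d['R']@H[:3,:3]@v;c=d['p']+d['R']@H[:3,3];return c+v*(z-c[2])/v[2]
E
python3 - <<'E'
from h import *
go(.478,.045,.008,0)
d=wrist('w1');hsv=cv2.cvtColor(d['image'],cv2.COLOR_RGB2HSV)
m=cv2.inRange(hsv,(12,130,90),(32,255,255))
for k in cv2.findContours(m,0,2)[0]:
    if cv2.contourArea(k)>150:
        (cx,cy),r=cv2.minEnclosingCircle(k);print(round(cx),round(cy),round(r),wray(d,(cx,cy),.04).round(4))
E
```

```text
time: 1.77
position: [0.4772, 0.043, 0.1486]
tool_rot: [-3.14, -0.01, 0.003]
ft_force: [0.7, -0.9, -0.3]
grip_width: 0.997
grip_force: 0.0
t 1.7667 pos [0.4772 0.043  0.1486] F [ 0.7 -0.9 -0.3] grip 0.9972799588066259 0.0
shift [ 0.0011 -0.0018  0.1406]
turn [-0.09  0.09  0.36]
14 397 26 [0.0875 0.5586 0.04  ]
204 249 17 [0.4315 0.1179 0.04  ]
143 189 17 [0.4882 0.1727 0.04  ]
179 119 18 [0.5498 0.1332 0.04  ]
```

View pics/w1.png

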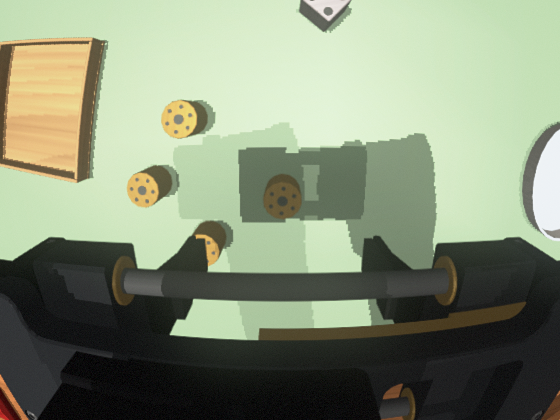

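The wrist view shows the target in the gripper's shadow, its top centred near (283,195). The finger tips are at (200,245) and (372,245), and the other three brass blocks are to the left.

```bash
python3 - <<'E'
from h import *
d=wrist('w2');hsv=cv2.cvtColor(d['image'],cv2.COLOR_RGB2HSV)
m=cv2.inRange(hsv,(8,100,60),(32,255,255))[165:230,250:320]
k=max(cv2.findContours(m,0,2)[0],key=cv2.contourArea);print(cv2.boundingRect(k))
for c in [(283,194),(283,197)]: print(wray(d,c,.04).round(4))
go(.478,.045,.008,0)
E
```

```text
(11, 12, 37, 41)
[0.4839 0.0422 0.04  ]
[0.4812 0.0422 0.04  ]
t 1.8667 pos [0.4772 0.0391 0.1492] F [0.8 0.7 0.5] grip 1.000254121300942 0.0
shift [ 0.001  -0.006   0.1412]
turn [0.03 0.07 0.05]
```

```bash

python3 -m handwheel '[{"x":0.002,"y":-0.003,"z":0.01,"wx":0,"wy":0,"wz":0},{"x":0.002,"y":-0.003,"z":0.03,"wx":0,"wy":0,"wz":0},{"x":0.002,"y":-0.003,"z":0.05,"wx":0,"wy":0,"wz":0},{"x":0.002,"y":-0.003,"z":0.07,"wx":0,"wy":0,"wz":0},{"x":0.002,"y":-0.003,"z":0.09,"wx":0,"wy":0,"wz":0},{"x":0.002,"y":-0.003,"z":0.108,"wx":0,"wy":0,"wz":0},{"x":0.002,"y":-0.003,"z":0.122,"wx":0,"wy":0,"wz":0},{"x":0.002,"y":-0.003,"z":0.132,"wx":0,"wy":0,"wz":0},{"x":0.002,"y":-0.003,"z":0.138,"wx":0,"wy":0,"wz":0},{"x":0.002,"y":-0.003,"z":0.138,"wx":0,"wy":0,"wz":0}]'
python3 - <<'E'
from h import *
go(.48,.044,.009,0);d=wrist('w3');go(.48,.044,.009,0)
E
```

```text
time: 2.7
position: [0.4787, 0.0417, 0.0104]
tool_rot: [3.141, -0.001, -0.003]
ft_force: [0.3, -0.7, 0.7]
grip_width: 1.003
grip_force: 0.0
t 2.7 pos [0.4787 0.0417 0.0104] F [ 0.3 -0.7  0.7] grip 1.0028901230565128 0.0
shift [ 0.0013 -0.0023  0.0014]
turn [ 0.01  0.12 -0.05]
t 2.75 pos [0.4794 0.042  0.0113] F [0.4 0.1 0.1] grip 1.0013426079455798 0.0
shift [ 0.0006 -0.002   0.0023]
turn [ 0.01  0.04 -0.03]
```

View pics/w3.png

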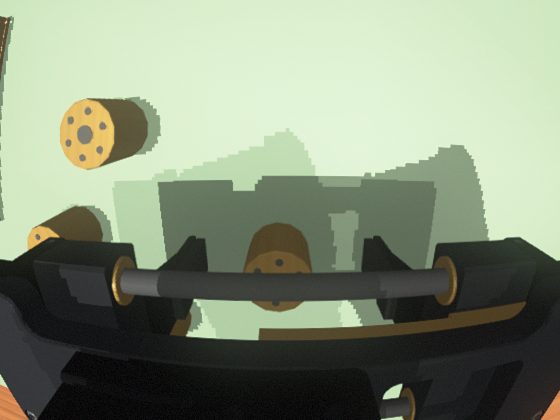

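The block's top, near (278,270), lies between the fingers at x≈205 and 365, so I'll close. The target shift is 2 mm to the left.

```bash

python3 -m handwheel '[{"x":0.001,"y":-0.002,"z":0.001,"wx":0,"wy":0,"wz":0},{"x":0.001,"y":-0.002,"z":0.001,"wx":0,"wy":0,"wz":0},{"x":0.001,"y":-0.002,"z":0.001,"wx":0,"wy":0,"wz":0},{"x":0.001,"y":-0.002,"z":0.001,"wx":0,"wy":0,"wz":0},{"x":0.001,"y":-0.002,"z":0.001,"wx":0,"wy":0,"wz":0},{"x":0.001,"y":-0.002,"z":0.001,"wx":0,"wy":0,"wz":0},{"x":0.001,"y":-0.002,"z":0.001,"wx":0,"wy":0,"wz":0},{"x":0.001,"y":-0.002,"z":0.001,"wx":0,"wy":0,"wz":0},{"x":0.001,"y":-0.002,"z":0.001,"wx":0,"wy":0,"wz":0},{"x":0.001,"y":-0.002,"z":0.001,"wx":0,"wy":0,"wz":0}]' 0.0 35
python3 -c "from h import *;go(.4975,-.31,.1,0)"
```

```text
time: 3.58
position: [0.4806, 0.0446, 0.0105]
tool_rot: [-3.142, -0.001, 0.0]
ft_force: [-0.5, 0.8, 0.4]
grip_width: 0.377
grip_force: 35.0
t 3.5833 pos [0.4806 0.0446 0.0105] F [-0.5  0.8  0.4] grip 0.37709549805407877 34.991160079225665
shift [ 0.0167  0.3546 -0.0895]
turn [-0.    0.    0.03]
```

```bash

python3 -m handwheel '[{"x":0,"y":0,"z":-0.004,"wx":0,"wy":0,"wz":0},{"x":0,"y":0,"z":-0.014,"wx":0,"wy":0,"wz":0},{"x":0,"y":0,"z":-0.03,"wx":0,"wy":0,"wz":0},{"x":0,"y":0,"z":-0.048,"wx":0,"wy":0,"wz":0},{"x":0.001,"y":0.008,"z":-0.064,"wx":0,"wy":0,"wz":0},{"x":0.002,"y":0.025,"z":-0.074,"wx":0,"wy":0,"wz":0},{"x":0.003,"y":0.05,"z":-0.08,"wx":0,"wy":0,"wz":0},{"x":0.004,"y":0.077,"z":-0.08,"wx":0,"wy":0,"wz":0},{"x":0.005,"y":0.104,"z":-0.08,"wx":0,"wy":0,"wz":0},{"x":0.006,"y":0.13,"z":-0.08,"wx":0,"wy":0,"wz":0}]'
python3 -c "from h import *;go(.4975,-.31,.09,0)"
python3 -m handwheel '[{"x":0.001,"y":0.026,"z":0,"wx":0,"wy":0,"wz":0},{"x":0.002,"y":0.053,"z":0,"wx":0,"wy":0,"wz":0},{"x":0.003,"y":0.08,"z":0,"wx":0,"wy":0,"wz":0},{"x":0.005,"y":0.107,"z":0,"wx":0,"wy":0,"wz":0},{"x":0.006,"y":0.134,"z":0,"wx":0,"wy":0,"wz":0},{"x":0.007,"y":0.161,"z":0,"wx":0,"wy":0,"wz":0},{"x":0.008,"y":0.186,"z":0,"wx":0,"wy":0,"wz":0},{"x":0.009,"y":0.206,"z":0,"wx":0,"wy":0,"wz":0},{"x":0.01,"y":0.218,"z":0,"wx":0,"wy":0,"wz":0},{"x":0.01,"y":0.223,"z":0,"wx":0,"wy":0,"wz":0}]'
python3 - <<'E'
from h import *
d=wrist('w4');go(.4975,-.31,.0155,0)
E
```

```text
time: 4.42
position: [0.4865, -0.0868, 0.0914]
tool_rot: [3.141, 0.001, 0.001]
ft_force: [0.1, 0.5, -2.8]
grip_width: 0.379
grip_force: 35.0
t 4.4167 pos [ 0.4865 -0.0868  0.0914] F [ 0.1  0.5 -2.8] grip 0.3793042703335622 34.99345087693655
shift [0.0108 0.2232 0.0016]
turn [ 0.04 -0.03  0.04]
time: 5.25
position: [0.4963, -0.3107, 0.0908]
tool_rot: [3.141, -0.004, 0.0]
ft_force: [0.5, -0.4, -2.4]
grip_width: 0.379
grip_force: 35.0
t 5.3 pos [ 0.4964 -0.3102  0.0907] F [ 1.  -0.7 -3. ] grip 0.3819153200339108 34.99207099695923
shift [ 0.0011 -0.0003  0.0752]
turn [ 0.01  0.   -0.11]
```

View pics/w4.png

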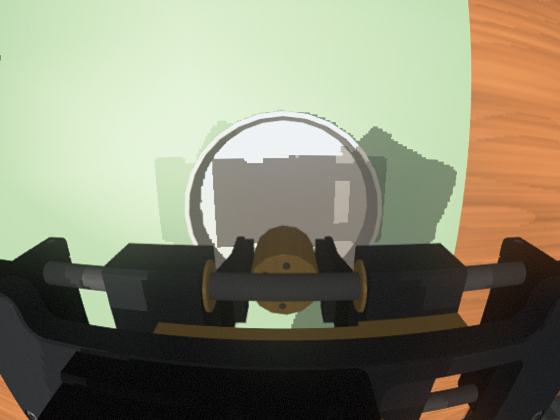

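The block is held upright, centred over the dish (rim spans x≈187–380 in the image). Next I'll lower to about 6 mm above the dish floor, then go down in small steps.

```bash

python3 -m handwheel '[{"x":0.001,"y":0,"z":0.006,"wx":0,"wy":0,"wz":0},{"x":0.001,"y":0,"z":0.016,"wx":0,"wy":0,"wz":0},{"x":0.001,"y":0,"z":0.027,"wx":0,"wy":0,"wz":0},{"x":0.001,"y":0,"z":0.038,"wx":0,"wy":0,"wz":0},{"x":0.001,"y":0,"z":0.049,"wx":0,"wy":0,"wz":0},{"x":0.001,"y":0,"z":0.058,"wx":0,"wy":0,"wz":0},{"x":0.001,"y":0,"z":0.064,"wx":0,"wy":0,"wz":0},{"x":0.001,"y":0,"z":0.068,"wx":0,"wy":0,"wz":0},{"x":0.001,"y":0,"z":0.07,"wx":0,"wy":0,"wz":0},{"x":0.001,"y":0,"z":0.07,"wx":0,"wy":0,"wz":0}]'
python3 -m handwheel '[{"x":0,"y":0,"z":0.0005,"wx":0,"wy":0,"wz":0},{"x":0,"y":0,"z":0.001,"wx":0,"wy":0,"wz":0},{"x":0,"y":0,"z":0.0015,"wx":0,"wy":0,"wz":0},{"x":0,"y":0,"z":0.002,"wx":0,"wy":0,"wz":0},{"x":0,"y":0,"z":0.0025,"wx":0,"wy":0,"wz":0},{"x":0,"y":0,"z":0.003,"wx":0,"wy":0,"wz":0},{"x":0,"y":0,"z":0.003,"wx":0,"wy":0,"wz":0}]'
```

```text
time: 6.13
position: [0.4977, -0.3084, 0.0202]
tool_rot: [-3.141, -0.001, 0.001]
ft_force: [0.2, 0.7, -2.2]
grip_width: 0.379
grip_force: 35.0
time: 6.72
position: [0.4977, -0.3084, 0.0175]
tool_rot: [3.142, 0.001, -0.0]
ft_force: [1.4, -0.1, -2.7]
grip_width: 0.379
grip_force: 35.0
```

```bash

python3 -m handwheel '[{"x":0,"y":0,"z":0.0003,"wx":0,"wy":0,"wz":0},{"x":0,"y":0,"z":0.0006,"wx":0,"wy":0,"wz":0},{"x":0,"y":0,"z":0.001,"wx":0,"wy":0,"wz":0},{"x":0,"y":0,"z":0.001,"wx":0,"wy":0,"wz":0}]'
python3 -m handwheel '[{"x":0,"y":0,"z":0.0003,"wx":0,"wy":0,"wz":0},{"x":0,"y":0,"z":0.0006,"wx":0,"wy":0,"wz":0},{"x":0,"y":0,"z":0.0006,"wx":0,"wy":0,"wz":0}]'
```

```text
time: 7.05
position: [0.4977, -0.3084, 0.0165]
tool_rot: [3.142, 0.001, -0.0]
ft_force: [0.3, -0.1, -3.2]
grip_width: 0.375
grip_force: 35.0
time: 7.3
position: [0.4977, -0.3085, 0.0159]
tool_rot: [3.141, 0.001, -0.0]
ft_force: [0.6, 1.2, -1.9]
grip_width: 0.38
grip_force: 35.0
```

```bash

python3 -m handwheel '[{"x":0,"y":0,"z":0.0002,"wx":0,"wy":0,"wz":0},{"x":0,"y":0,"z":0.0004,"wx":0,"wy":0,"wz":0},{"x":0,"y":0,"z":0.0004,"wx":0,"wy":0,"wz":0}]'
python3 -m handwheel '[{"x":0,"y":0,"z":0.0002,"wx":0,"wy":0,"wz":0},{"x":0,"y":0,"z":0.0004,"wx":0,"wy":0,"wz":0},{"x":0,"y":0,"z":0.0004,"wx":0,"wy":0,"wz":0}]'
```

```text
time: 7.55
position: [0.4978, -0.3085, 0.0156]
tool_rot: [3.141, 0.001, 0.0]
ft_force: [-1.1, -0.9, -2.4]
grip_width: 0.383
grip_force: 35.0
time: 7.8
position: [0.4978, -0.3084, 0.0156]
tool_rot: [3.141, 0.001, -0.0]
ft_force: [-0.6, 0.3, 0.0]
grip_width: 0.381
grip_force: 35.0
```

Contact: the force went to zero at the expected height. Now I'll release and go up.

```bash

python3 -m handwheel '[{"x":0,"y":0,"z":0,"wx":0,"wy":0,"wz":0},{"x":0,"y":0,"z":0,"wx":0,"wy":0,"wz":0},{"x":0,"y":0,"z":0,"wx":0,"wy":0,"wz":0},{"x":0,"y":0,"z":0,"wx":0,"wy":0,"wz":0},{"x":0,"y":0,"z":0,"wx":0,"wy":0,"wz":0},{"x":0,"y":0,"z":0,"wx":0,"wy":0,"wz":0}]' 0.06
python3 -m handwheel '[{"x":0,"y":0,"z":-0.004,"wx":0,"wy":0,"wz":0},{"x":0,"y":0,"z":-0.012,"wx":0,"wy":0,"wz":0},{"x":0,"y":0,"z":-0.024,"wx":0,"wy":0,"wz":0},{"x":0,"y":0,"z":-0.04,"wx":0,"wy":0,"wz":0},{"x":0,"y":0,"z":-0.056,"wx":0,"wy":0,"wz":0},{"x":0,"y":0,"z":-0.074,"wx":0,"wy":0,"wz":0},{"x":0,"y":0,"z":-0.092,"wx":0,"wy":0,"wz":0},{"x":0,"y":0,"z":-0.108,"wx":0,"wy":0,"wz":0},{"x":0,"y":0,"z":-0.118,"wx":0,"wy":0,"wz":0},{"x":0,"y":0,"z":-0.12,"wx":0,"wy":0,"wz":0}]'
python3 - <<'E'
from h import *
go(.64,.0085,.14,45)
# steel yaw, from hole/edge shape of the top face in the first top view
im=np.load('top.npz')['image'];h=cv2.cvtColor(im,cv2.COLOR_RGB2HSV)[145:178,270:302];m=cv2.inRange(h,(0,0,130),(179,45,255))|cv2.inRange(h,(140,0,110),(179,80,255))
k=max(cv2.findContours(m,0,2)[0],key=cv2.contourArea);q=cv2.boxPoints(cv2.minAreaRect(k))+[270,145]
P=np.array([ray('top',p,.04)[:2] for p in q]);print(P.round(4),P.mean(0),np.degrees(np.arctan2(*(P[1]-P[0])[::-1])),np.linalg.norm(P[1]-P[0]))
E
```

```text
time: 8.3
position: [0.4979, -0.3085, 0.0152]
tool_rot: [3.141, 0.001, 0.0]
ft_force: [0.1, -0.7, 0.2]
grip_width: 0.672
grip_force: 0.0
time: 9.13
position: [0.4993, -0.3092, 0.1385]
tool_rot: [3.138, 0.001, 0.007]
ft_force: [-0.7, -0.4, -0.6]
grip_width: 0.688
grip_force: 0.0
t 9.1333 pos [ 0.4993 -0.3092  0.1385] F [-0.7 -0.4 -0.6] grip 0.6882793355186354 0.0
shift [ 0.1409 -0.3176 -0.0019]
turn [  0.26  -0.16 -44.97]
[[ 0.651   0.0335]
 [ 0.677   0.0094]
 [ 0.6548 -0.0133]
 [ 0.6288  0.0108]] [0.65290809 0.01009519] -42.71760901088422 0.035482378235025154
```

```bash

python3 -m handwheel '[{"x":0.009,"y":-0.018,"z":0,"wx":0,"wy":0,"wz":-3},{"x":0.025,"y":-0.051,"z":0,"wx":0,"wy":0,"wz":-8},{"x":0.042,"y":-0.087,"z":0,"wx":0,"wy":0,"wz":-14},{"x":0.06,"y":-0.123,"z":0,"wx":0,"wy":0,"wz":-20},{"x":0.078,"y":-0.16,"z":0,"wx":0,"wy":0,"wz":-26},{"x":0.096,"y":-0.197,"z":0,"wx":0,"wy":0,"wz":-32},{"x":0.113,"y":-0.232,"z":0,"wx":0,"wy":0,"wz":-38},{"x":0.129,"y":-0.265,"z":0,"wx":0,"wy":0,"wz":-43},{"x":0.143,"y":-0.293,"z":0,"wx":0,"wy":0,"wz":-46},{"x":0.15,"y":-0.308,"z":0,"wx":0,"wy":0,"wz":-46}]' 0.087
python3 -m handwheel '[{"x":0,"y":0,"z":0,"wx":0,"wy":0,"wz":0},{"x":0,"y":0,"z":0,"wx":0,"wy":0,"wz":0}]'
python3 - <<'E'
from h import *
d=wrist('w5');go(.654,.009,.01,47);np.savez('w5.npz',**d)
s=np.load('w5.npz');print(ctrl.get_state()['joint_positions'] if 0 else '')
E
```

```text
time: 9.97
position: [0.6479, 0.0068, 0.1343]
tool_rot: [-2.882, -1.241, -0.001]
ft_force: [0.1, 1.3, 0.6]
grip_width: 1.002
grip_force: 0.0
time: 10.13
position: [0.647, 0.0021, 0.134]
tool_rot: [-2.887, -1.234, 0.002]
ft_force: [-0.1, -1.0, 0.2]
grip_width: 0.997
grip_force: 0.0
t 10.1833 pos [ 6.469e-01 -2.000e-04  1.341e-01] F [-0.1  0.1  0.4] grip 1.006690232230691 0.0
shift [ 0.0117 -0.0011  0.1241]
turn [-0.07  0.09 -0.89]
```

View pics/w5.png

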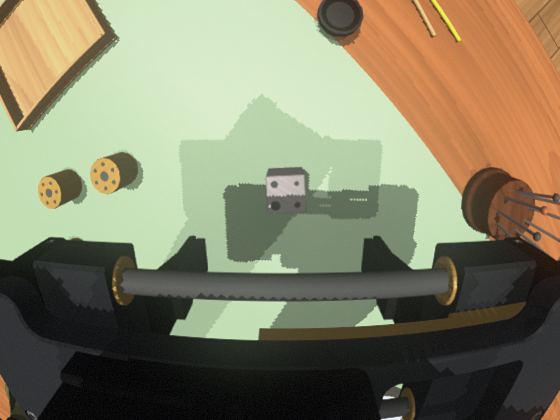

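The steel top face is centred near (287,195), with holes at (274,185), (298,184), (276,206) and (299,205), so it is nearly square to the tool. The pincushion at (490,205) is clear of the fingers.

```bash
python3 - <<'E'
from h import *
d=dict(np.load('w5.npz'));im=d['image'][165:225,255:320]
cv2.imwrite('pics/c5.png',cv2.resize(im,(650,600),interpolation=cv2.INTER_CUBIC)[:,:,::-1])
P=np.array([wray(d,p,.04)[:2] for p in [(274,185),(298,184),(276,206),(299,205)]]);print(P.round(4),P.mean(0))
for a,b in((0,1),(2,3),(0,2),(1,3)):v=P[b]-P[a];print(np.degrees(np.arctan2(v[1],v[0])))
go(*P.mean(0),.01,45)
E
```

```text
[[ 0.6534  0.0216]
 [ 0.668   0.0089]
 [ 0.6424  0.0078]
 [ 0.6566 -0.0045]] [0.65507797 0.00843951]
-41.2069257847595
-41.06087987673224
-128.85143619239284
-130.4195599253597
t 10.1833 pos [ 6.469e-01 -2.000e-04  1.341e-01] F [-0.1  0.1  0.4] grip 1.006690232230691 0.0
shift [1.210e-02 1.000e-04 1.241e-01]
turn [-0.06  0.09  1.11]
```

View pics/c5.png

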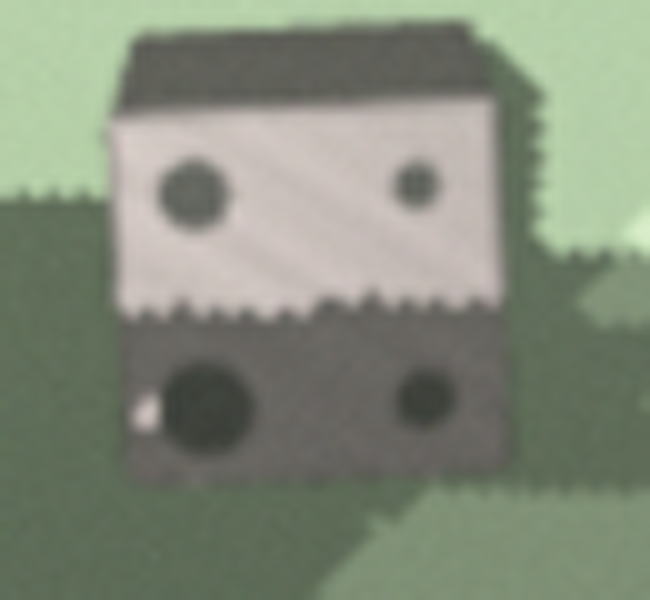

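The crop shows the top face tilted about 3° from the tool, so I'll turn by -2.7°, shift 12 mm forward and descend.

```bash

python3 -m handwheel '[{"x":0.003,"y":-0.001,"z":0.01,"wx":0,"wy":0,"wz":-1},{"x":0.007,"y":-0.001,"z":0.028,"wx":0,"wy":0,"wz":-2},{"x":0.01,"y":-0.001,"z":0.046,"wx":0,"wy":0,"wz":-2.7},{"x":0.012,"y":-0.001,"z":0.064,"wx":0,"wy":0,"wz":-2.7},{"x":0.012,"y":-0.001,"z":0.082,"wx":0,"wy":0,"wz":-2.7},{"x":0.012,"y":-0.001,"z":0.098,"wx":0,"wy":0,"wz":-2.7},{"x":0.012,"y":-0.001,"z":0.11,"wx":0,"wy":0,"wz":-2.7},{"x":0.012,"y":-0.001,"z":0.118,"wx":0,"wy":0,"wz":-2.7},{"x":0.012,"y":-0.001,"z":0.122,"wx":0,"wy":0,"wz":-2.7},{"x":0.012,"y":-0.001,"z":0.122,"wx":0,"wy":0,"wz":-2.7}]'
python3 - <<'E'
from h import *
d=wrist('w6');go(.6545,.0085,.01,48.8)
E
```

```text
time: 11.02
position: [0.6547, 0.0084, 0.0122]
tool_rot: [-2.862, -1.295, 0.002]
ft_force: [0.6, 0.0, 0.2]
grip_width: 0.999
grip_force: 0.0
t 11.0667 pos [0.6553 0.0087 0.0132] F [-0.3 -0.4  0.6] grip 1.000204466452949 0.0
shift [-0.0007 -0.0005  0.0032]
turn [ 0.01  0.   -0.09]
```

```bash

python3 -m handwheel '[{"x":0,"y":0,"z":0.003,"wx":0,"wy":0,"wz":0},{"x":0,"y":0,"z":0.003,"wx":0,"wy":0,"wz":0},{"x":0,"y":0,"z":0.003,"wx":0,"wy":0,"wz":0},{"x":0,"y":0,"z":0.003,"wx":0,"wy":0,"wz":0},{"x":0,"y":0,"z":0.003,"wx":0,"wy":0,"wz":0},{"x":0,"y":0,"z":0.003,"wx":0,"wy":0,"wz":0},{"x":0,"y":0,"z":0.003,"wx":0,"wy":0,"wz":0},{"x":0,"y":0,"z":0.003,"wx":0,"wy":0,"wz":0},{"x":0,"y":0,"z":0.003,"wx":0,"wy":0,"wz":0},{"x":0,"y":0,"z":0.003,"wx":0,"wy":0,"wz":0}]' 0.0 40
python3 - <<'E'
from h import *
# tray centre: rim corners at z=.026 by minAreaRect in each view's bounding quad
print(ray('top',(159.3,187.3),.018),ray('scene',(418.4,248.6),.013))
go(.58,.322,.09,48.8)
E
```

```text
time: 11.9
position: [0.6552, 0.009, 0.0101]
tool_rot: [2.862, 1.296, -0.0]
ft_force: [-0.7, 0.6, -0.4]
grip_width: 0.365
grip_force: 40.0
[0.57807788 0.32007927 0.018     ] [0.58609326 0.3227863  0.013     ]
t 11.9 pos [0.6552 0.009  0.0101] F [-0.7  0.6 -0.4] grip 0.364931629668934 39.99928562901914
shift [ 0.1856 -0.263  -0.0799]
turn [ 0.    0.01 -0.07]
```

```bash

python3 -m handwheel '[{"x":0,"y":0,"z":-0.004,"wx":0,"wy":0,"wz":0},{"x":0,"y":0,"z":-0.014,"wx":0,"wy":0,"wz":0},{"x":0,"y":0,"z":-0.03,"wx":0,"wy":0,"wz":0},{"x":0,"y":0,"z":-0.048,"wx":0,"wy":0,"wz":0},{"x":0.004,"y":-0.006,"z":-0.064,"wx":0,"wy":0,"wz":0},{"x":0.013,"y":-0.018,"z":-0.074,"wx":0,"wy":0,"wz":0},{"x":0.026,"y":-0.037,"z":-0.08,"wx":0,"wy":0,"wz":0},{"x":0.042,"y":-0.06,"z":-0.08,"wx":0,"wy":0,"wz":0},{"x":0.058,"y":-0.082,"z":-0.08,"wx":0,"wy":0,"wz":0},{"x":0.074,"y":-0.104,"z":-0.08,"wx":0,"wy":0,"wz":0}]'
python3 -m handwheel '[{"x":0.016,"y":-0.022,"z":0,"wx":0,"wy":0,"wz":0},{"x":0.031,"y":-0.044,"z":0,"wx":0,"wy":0,"wz":0},{"x":0.046,"y":-0.066,"z":0,"wx":0,"wy":0,"wz":0},{"x":0.062,"y":-0.088,"z":0,"wx":0,"wy":0,"wz":0},{"x":0.077,"y":-0.11,"z":0,"wx":0,"wy":0,"wz":0},{"x":0.091,"y":-0.13,"z":0,"wx":0,"wy":0,"wz":0},{"x":0.102,"y":-0.146,"z":0,"wx":0,"wy":0,"wz":0},{"x":0.109,"y":-0.156,"z":0,"wx":0,"wy":0,"wz":0},{"x":0.112,"y":-0.159,"z":0,"wx":0,"wy":0,"wz":0},{"x":0.112,"y":-0.159,"z":0,"wx":0,"wy":0,"wz":0}]'
python3 - <<'E'
from h import *
d=wrist('w7');go(.58,.321,.0141,48.8);np.savez('w7.npz',**d)
E
```

```text
time: 12.73
position: [0.6247, 0.1363, 0.0908]
tool_rot: [-2.861, -1.298, -0.001]
ft_force: [1.4, 0.1, -3.1]
grip_width: 0.368
grip_force: 40.0
time: 13.57
position: [0.5793, 0.324, 0.0903]
tool_rot: [-2.86, -1.3, 0.0]
ft_force: [0.4, -0.6, -2.6]
grip_width: 0.363
grip_force: 40.0
t 13.6167 pos [0.5803 0.322  0.0901] F [ 1.4  0.5 -2.7] grip 0.3676102955826134 39.99919753521681
shift [-0.0009  0.0004  0.076 ]
turn [ 0.04  0.04 -0.05]
```

View pics/w7.png

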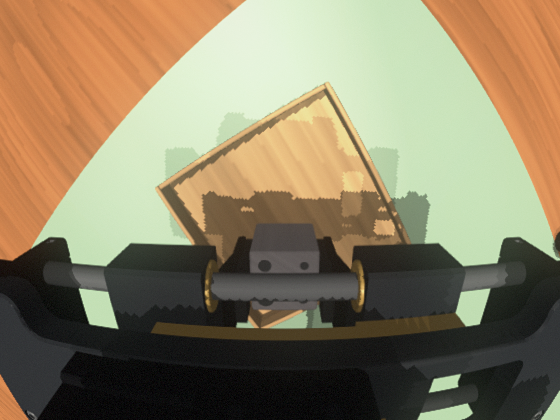

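The steel block is held upright over the middle of the tray (corners at (160,188), (327,84) and (262,325)). I'll lower it.

```bash

python3 -m handwheel '[{"x":0,"y":0,"z":0.006,"wx":0,"wy":0,"wz":0},{"x":0,"y":0,"z":0.016,"wx":0,"wy":0,"wz":0},{"x":0,"y":0,"z":0.027,"wx":0,"wy":0,"wz":0},{"x":0,"y":0,"z":0.038,"wx":0,"wy":0,"wz":0},{"x":0,"y":0,"z":0.049,"wx":0,"wy":0,"wz":0},{"x":0,"y":0,"z":0.059,"wx":0,"wy":0,"wz":0},{"x":0,"y":0,"z":0.066,"wx":0,"wy":0,"wz":0},{"x":0,"y":0,"z":0.07,"wx":0,"wy":0,"wz":0},{"x":0,"y":0,"z":0.072,"wx":0,"wy":0,"wz":0},{"x":0,"y":0,"z":0.072,"wx":0,"wy":0,"wz":0}]'
python3 -m handwheel '[{"x":0,"y":0,"z":0.0005,"wx":0,"wy":0,"wz":0},{"x":0,"y":0,"z":0.001,"wx":0,"wy":0,"wz":0},{"x":0,"y":0,"z":0.0015,"wx":0,"wy":0,"wz":0},{"x":0,"y":0,"z":0.0018,"wx":0,"wy":0,"wz":0},{"x":0,"y":0,"z":0.0018,"wx":0,"wy":0,"wz":0}]'
```

```text
time: 14.45
position: [0.5801, 0.3223, 0.0177]
tool_rot: [-2.862, -1.296, 0.001]
ft_force: [0.2, -0.7, -3.3]
grip_width: 0.365
grip_force: 40.0
time: 14.87
position: [0.5804, 0.3223, 0.0165]
tool_rot: [2.862, 1.296, 0.001]
ft_force: [0.2, -0.4, -2.7]
grip_width: 0.364
grip_force: 40.0
```

```bash

python3 -m handwheel '[{"x":0,"y":0,"z":0.0004,"wx":0,"wy":0,"wz":0},{"x":0,"y":0,"z":0.0008,"wx":0,"wy":0,"wz":0},{"x":0,"y":0,"z":0.0012,"wx":0,"wy":0,"wz":0},{"x":0,"y":0,"z":0.0012,"wx":0,"wy":0,"wz":0}]'
python3 -m handwheel '[{"x":0,"y":0,"z":0.0003,"wx":0,"wy":0,"wz":0},{"x":0,"y":0,"z":0.0006,"wx":0,"wy":0,"wz":0},{"x":0,"y":0,"z":0.0006,"wx":0,"wy":0,"wz":0}]'
```

```text
time: 15.2
position: [0.5802, 0.3222, 0.015]
tool_rot: [2.862, 1.296, -0.0]
ft_force: [-0.3, -0.2, -3.3]
grip_width: 0.361
grip_force: 40.0
time: 15.45
position: [0.5803, 0.3222, 0.0144]
tool_rot: [2.862, 1.296, -0.0]
ft_force: [-0.0, -0.7, -2.4]
grip_width: 0.362
grip_force: 40.0
```

```bash

python3 -m handwheel '[{"x":0,"y":0,"z":0.0002,"wx":0,"wy":0,"wz":0},{"x":0,"y":0,"z":0.0004,"wx":0,"wy":0,"wz":0},{"x":0,"y":0,"z":0.0004,"wx":0,"wy":0,"wz":0}]'
python3 -m handwheel '[{"x":0,"y":0,"z":0.0002,"wx":0,"wy":0,"wz":0},{"x":0,"y":0,"z":0.0004,"wx":0,"wy":0,"wz":0},{"x":0,"y":0,"z":0.0004,"wx":0,"wy":0,"wz":0}]'
```

```text
time: 15.7
position: [0.5803, 0.3223, 0.0142]
tool_rot: [2.862, 1.296, 0.0]
ft_force: [-0.2, -0.6, -2.5]
grip_width: 0.362
grip_force: 40.0
time: 15.95
position: [0.5803, 0.3223, 0.0141]
tool_rot: [2.862, 1.296, 0.0]
ft_force: [-1.9, -1.2, 1.3]
grip_width: 0.367
grip_force: 40.0
```

Contact again (force rose from -2.5 to +1.3 N). Now I'll release, go up and check from above.

```bash

python3 -m handwheel '[{"x":0,"y":0,"z":0,"wx":0,"wy":0,"wz":0},{"x":0,"y":0,"z":0,"wx":0,"wy":0,"wz":0},{"x":0,"y":0,"z":0,"wx":0,"wy":0,"wz":0},{"x":0,"y":0,"z":0,"wx":0,"wy":0,"wz":0},{"x":0,"y":0,"z":0,"wx":0,"wy":0,"wz":0},{"x":0,"y":0,"z":0,"wx":0,"wy":0,"wz":0}]' 0.06
python3 -m handwheel '[{"x":0,"y":0,"z":-0.004,"wx":0,"wy":0,"wz":0},{"x":0,"y":0,"z":-0.012,"wx":0,"wy":0,"wz":0},{"x":0,"y":0,"z":-0.024,"wx":0,"wy":0,"wz":0},{"x":0,"y":0,"z":-0.04,"wx":0,"wy":0,"wz":0},{"x":0,"y":0,"z":-0.056,"wx":0,"wy":0,"wz":0},{"x":0,"y":0,"z":-0.074,"wx":0,"wy":0,"wz":0},{"x":0,"y":0,"z":-0.092,"wx":0,"wy":0,"wz":0},{"x":0,"y":0,"z":-0.108,"wx":0,"wy":0,"wz":0},{"x":0,"y":0,"z":-0.118,"wx":0,"wy":0,"wz":0},{"x":0,"y":0,"z":-0.12,"wx":0,"wy":0,"wz":0}]'
python3 - <<'E'
from bench import ctrl
import cv2,numpy as np
a=ctrl.get_image('scene')['image'];b=ctrl.get_image('wrist')['image']
cv2.imwrite('pics/end.png',cv2.resize(np.hstack([a[130:310,60:480],b[60:340,140:420][:180*1,:]]) if 0 else np.hstack([a[110:390,40:480],b[60:340,140:420]]),None,fx=1.1,fy=1.1)[:,:,::-1])
E
```

```text
time: 16.45
position: [0.5803, 0.3223, 0.0137]
tool_rot: [2.862, 1.296, 0.0]
ft_force: [0.6, -0.4, 0.9]
grip_width: 0.671
grip_force: 0.0
time: 17.28
position: [0.5815, 0.3234, 0.1372]
tool_rot: [-2.862, -1.296, -0.008]
ft_force: [-0.5, 0.6, -0.2]
grip_width: 0.686
grip_force: 0.0
```

View pics/end.png

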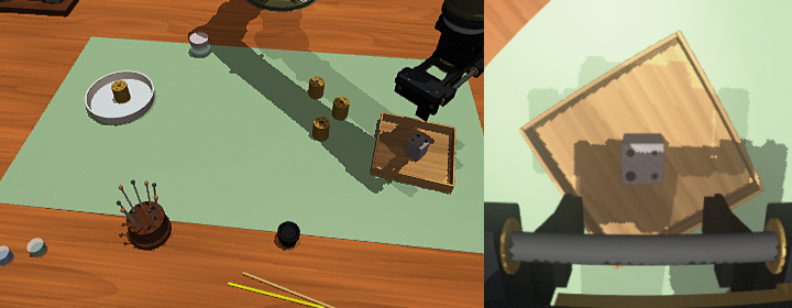

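The brass block stands upright in the dish at (120,91), and the steel block stands upright in the tray at (418,147). The gripper is clear of both.

```bash
python3 -c "from bench import ctrl;print(ctrl.close_job())"
```

```text
the job is handed in; nothing more can be done
None
```

The job is handed in at about 17 s: the rightmost brass block stands upright in the white dish and the steel block stands upright in the wooden tray, both set down gently with the gripper clear.

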